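# Refit both knobs on the hold-to-run control box

## Robot

A 7-joint arm with a two-finger parallel gripper is mounted at the origin on a cart in front of the work surface, level with it; the furniture and walls round the work are solid. World frame = base frame: x ahead of the robot, y to its left, z up, the work surface at z = 0. Lengths are in m, angles in rad, forces in N, time in s.
With the tool pointing down it reaches from about 0.425 to 1.025 m from the base axis. Payload 9.4 kg.
Tool frame: the origin (TCP) lies on the mounting face of the last link; the fingertips stand 186 mm ahead of it and the grasp point (between the pads) lies 167 mm ahead of it; z points along the fingers, y is the line along which they close (so a half turn about z gives the same grasp; the last joint's range is limited). The gripper opens to 93 mm and grips with 3 to 60 N. Pads are 15 mm wide; open, the fingers measure 128 mm over their backs; the gripper's body (75 mm by 188 mm) begins 65 mm behind the grasp point.
Start: joints at [-1.183, 0.599, -0.003, 1.599, 0.002, 0.943, -0.08], TCP at [0.325, 0.648, 0.405] pointing down, gripper open.
Joint ranges: [-2.57, 2.57], [-0.35, 1.97], [-1.29, 1.29], [0.11, 2.56], [-1.05, 4.19], [0.11, 1.86], [-2.63, 2.63]. Speed limits (rad/s): [2.22, 2.22, 3.01, 3.01, 3.14, 3.14, 3.14].

## Interface

Orientations are given as a unit quaternion [x, y, z, w].
In Python, from rig import bot gives the robot as it stands.
- The arm moves only by the tool shift_gripper, called after "Call:" as a command line: name --argument value ..., lists and objects as JSON in quotes. Schema: {"type":"object","properties":{"ticks":{"type":"array","items":{"type":"array","items":{"type":"array","items":{"type":"number"},"minItems":7,"maxItems":7},"minItems":1,"maxItems":10},"minItems":1,"maxItems":1},"only":{"type":"string"},"quiet":{"type":"boolean"},"lines":{"type":"string"}},"required":["ticks"],"additionalProperties":false}. ticks is a list that holds a single list of rows (three levels of brackets), with 1 to 10 rows, each of 7 numbers: dx, dy, dz in m, then a rotation vector rx, ry, rz in rad, then the finger opening in m; each row shifts and turns the commanded pose from where the row before left it, along the tool's axes as they then stand; what a row does not reach is not made up. A row lasts 1/10 s, in which the tool goes at most 0.05 m and 0.15 rad, less where a joint would pass 70% of its speed; a pose out of reach is approached as far as the arm can. The fingers move at their own pace and stop on an object; the grip force is fixed at half the most. Time passes only in rows, so rows that do not move let the fingers close. The tool returns the time, the measured TCP pose, the force, the opening and the grip force at its end. only (a regular expression) keeps the lines of the reply that match it, lines (a string "A,B") keeps lines A to B, and quiet returns only ok. Input that does not fit is refused with a message, and nothing moves.
- bot.observe(): the state, without advancing time (a new reading comes with each control period).
- bot.grab_frame(name): name is "scene" or "top" or "wrist"; returns the picture (400x640x3 uint8, red, green, blue); there is no depth.
- bot.camera_params(name): a dict with "fov_y" (degrees; the focal length in pixels is half the picture's height over the tangent of half this angle, whatever the lens; pixels are square), "cx", "cy" (the principal point, pixels), "k1" (the pictures are not rectified: a ray, as slopes to the right and down, at radius r is drawn at 1 + k1 r^2 times it, then the intrinsics apply), "pose" (4x4, takes a point from camera to world coordinates). Camera axes: x right, y down, z forward; pixel columns grow to the right and rows downward; lengths in m; the calibration is good to about 2 mm. A picture is of the moment at which its call begins: read the wrist's pose just before it. camera_params takes no time and is no camera call; for the wrist camera it gives the pose at the moment of the call.
- bot.job_done(): hands the job in; it is judged then, once.
The state is a dict: "clock": time; "joints": joint angles; "qvel": joint speeds; "joint_efforts": joint torques, N m; "eef_pos": TCP position; "eef_rot": TCP orientation; "contact_force": force on the tool from outside, world axes, zero at the start; "wrist_torque": the same for the moment, N m; "finger_gap": finger opening in m; "gripper_force": force on a finger pad.
Only numpy, scipy, OpenCV 4.12 (cv2) and the standard library are available. Lean on these libraries where they do the work, as an engineer would, in place of code of your own. Each camera call takes 0.05 s, during which the arm holds its last target. There are 200 camera calls.

## Task

Both knobs are off the hold-to-run control box. Put each back on the D-shaped spindle of its size, turned so that the flat in its bore matches the flat on the spindle, and pushed fully home: first the small knob on the thin spindle, then the large knob on the thick one. The thick spindle is sprung: having pushed the large knob home, keep pressing so that the spindle stays right down, and finish while still holding it pressed. Leave the tape measure and the screwdriver where they are.

Things in the scene. Friction and masses are not known exactly. Their poses are not given: they have to be found in the camera images.
- large_knob: Larger loose black knob, standing mouth down; origin: centre of underside, z up. Skirt 48 mm across, 20 mm high; on it a grip bar along x, 12 mm thick, 44 mm long, top 42 mm above the underside, with a pointed nose at its +x end (28 mm from the axis; other end square). D-bore below, 18.4 mm across, 16 deep, its flat toward +x, under the nose, 5.2 mm from the axis. 60 g. Grip across the bar.
- small_knob: Smaller loose black knob of the same form, mouth down; origin: centre of underside, z up. Skirt 34 mm across, 16 mm high; grip bar along x, 10 mm thick, 30 mm long, top 34 mm above the underside, pointed nose at its +x end (20 mm from the axis). D-bore 12 mm across, 12 deep, its flat toward +x, under the nose, 3.4 mm from the axis. 35 g. Grip across the bar.
- controller: Grey control box, fixed, 130 mm (x) by 200 mm (y), top 55 mm above the bench. Origin: centre of its underside. The spindles stand on its y centre line, 48 mm either side of the middle (which on which side varies), each in an aluminium dial plate 72 mm across. A flat dark pointer on each plate, reaching 29 mm from the spindle's axis, shows the direction of the spindle's flat. Rocker switch unused.
- large_spindle_tip (a point): Top centre of the thick upright steel D-spindle, 16 mm across, flat on this point's +x side 4 mm from the axis; top 3 mm chamfered. Unpressed it stands 25 mm above the box top (80 mm above the bench). Does not turn. The large knob goes on with its +x along this +x (within about 10 deg, 1.2 mm clearance); home: tip at the end of the bore, knob underside 16 mm below the tip.
- small_spindle_tip (a point): Top centre of the thin upright steel D-spindle, 10 mm across, flat on this point's +x side 2.4 mm from the axis; top 2 mm chamfered; 74 mm above the bench. It neither turns nor sinks. It stands 11 mm out of a round collar, 26 mm across, 8 mm above the box top. The small knob goes on with its +x along this +x (within 15 deg, 1 mm clearance); home: underside flat on the collar.
- large_knob_seat (a point): Centre of the inner end of the large knob's bore, 16 mm above the centre of its underside; meets large_spindle_tip when the knob is home. Axes as the knob's.
- small_knob_seat (a point): Centre of the inner end of the small knob's bore, 12 mm above the centre of its underside; 1 mm above small_spindle_tip when the knob is home. Axes as the knob's.
- large_spindle (a joint): How far the thick spindle is pressed down, m: 0 up, 0.006 at its bottom stop. Spring: about 3.6 N to start, about 11 N at the bottom stop (1200 N/m).
- tape_measure: Loose pocket tape measure, 37x91x66 mm, a bystander: leave it. Origin: centre of its underside.
- red_screwdriver: Loose screwdriver with a dark red handle, 212 mm long, a bystander: leave it. Origin: centre of its underside.

How it is judged:
On the way, in this order (a step that is already met when the one before it is completed fails the run):
1. the small knob is fully home on the thin spindle (horizontal distance between small_knob_seat and small_spindle_tip below 0.003 m and z of small_knob_seat in the frame of small_spindle_tip between -0.002 and 0.003 m and angle between the x axis of small_knob and the x axis of small_spindle_tip, either way round below 0.6 rad and angle between small_knob's own z axis and vertical below 0.15 rad), for 0.2 s.
2. the large knob is lifted clear of the bench in the fingers (height (world z) of large_knob above 0.03 m and contact force between the fingers and large_knob above 1 N), for 0.2 s.
At the end, for the whole second after the job is handed in: Small knob sitting on the thin spindle's collar, large knob's bore end on the thick spindle's tip (each within 2 mm; axes within 3 mm, upright, flats matched), fingers still on the large knob, thick spindle held down over 4 of its 6 mm; tape measure and screwdriver moved under 30 mm (all of step 1 and horizontal distance between large_knob_seat and large_spindle_tip below 0.003 m and z of large_knob_seat in the frame of large_spindle_tip between -0.003 and 0.002 m and angle between the x axis of large_knob and the x axis of large_spindle_tip, either way round below 0.42 rad and angle between large_knob's own z axis and vertical below 0.15 rad and value of joint large_spindle above 0.004 m and contact force between the fingers and large_knob above 2 N and distance of each of tape_measure, red_screwdriver from where it was at the start of the episode below 0.03 m); the arm keeps its last pose, push and grip.
It fails at once if the tape measure or the screwdriver is shifted more than 30 mm (distance of any of tape_measure, red_screwdriver from where it was at the start of the episode above 0.03 m).
It also fails if it takes over 54 s, if anything falls off the work surface, if the arm or the gripper's body presses on something with over 40 N, if the wrist force passes 120 N, or if a joint passes its speed limit or range.

## Working session

There is one attempt and no reset: what is moved stays moved. The work goes in short steps, Python scripts to look and compute and a tool call to move; the robot and the scene stay as the last step left them, time stands still between calls to the robot, and variables do not carry over. Pictures are saved under pics/ and viewed, at most 10 in all, crops included, and the job is handed in when it is done.

```bash
ls; mkdir -p pics
```

Run:
```python
from rig import bot
import cv2
s=bot.observe();print({k:s[k] for k in('clock','eef_pos','eef_rot','finger_gap','contact_force')})
for n in('top','scene'):
    im=bot.grab_frame(n);cv2.imwrite(f'pics/{n}0.png',im[:,:,::-1]);print(n,bot.camera_params(n))
print(bot.camera_params('wrist'))
```

```text
pics
rig.py
{'clock': 0.0, 'eef_pos': array([0.32486933, 0.64791617, 0.40387826]), 'eef_rot': array([ 2.30261634e-01,  9.73128442e-01, -7.77146970e-04, -1.09694910e-04]), 'finger_gap': 0.09298759659222558, 'contact_force': array([-0.21116173,  0.06604183, -1.02358525])}
top {'fov_y': 56.34340665412341, 'cx': 314.92692211384366, 'cy': 203.08700098055135, 'k1': -0.07268328290600974, 'pose': array([[-0.01014413, -0.9959263 ,  0.08959861,  0.45761016],
       [-0.99994476,  0.00985662, -0.00365068,  0.06893902],
       [ 0.00275267, -0.08963069, -0.99597127,  1.22399107],
       [ 0.        ,  0.        ,  0.        ,  1.        ]])}
scene {'fov_y': 57.427071935903605, 'cx': 321.7079995726323, 'cy': 197.3019489660338, 'k1': -0.019389097118162578, 'pose': array([[ 0.69127291, -0.51493622,  0.50693437,  0.13209457],
       [-0.72244644, -0.50668208,  0.47047254, -0.36493769],
       [ 0.0145912 , -0.69145785, -0.72226943,  0.72255209],
       [ 0.        ,  0.        ,  0.        ,  1.        ]])}
{'fov_y': 64.25046318853319, 'cx': 327.60486050925863, 'cy': 196.66161697024276, 'k1': -0.05145069101346388, 'pose': array([[ 0.44821124,  0.85428634,  0.26325183,  0.25145204],
       [ 0.89392646, -0.42784986, -0.13356637,  0.6852575 ],
       [-0.00147167,  0.29519372, -0.95543629,  0.38489121],
       [ 0.        ,  0.        ,  0.        ,  1.        ]])}
```

View pics/top0.png

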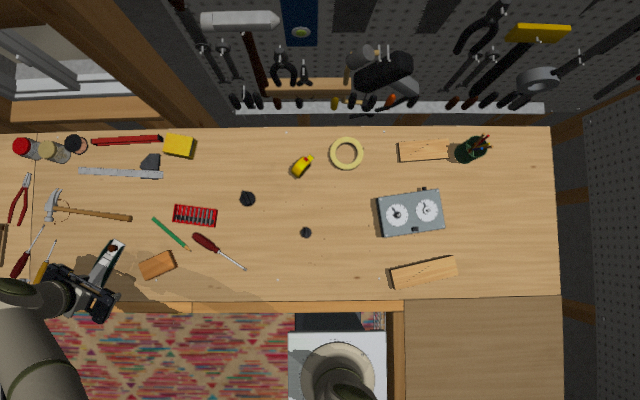

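View pics/scene0.png

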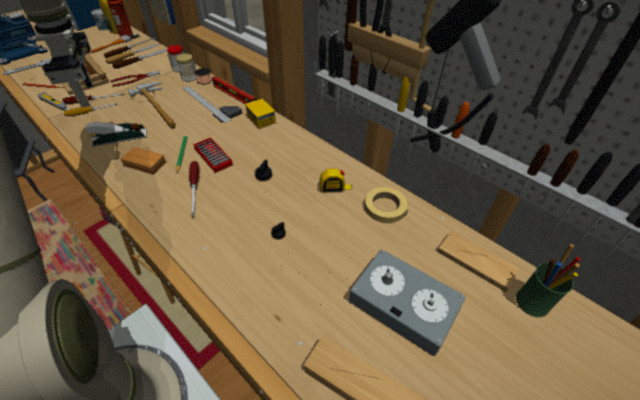

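The top view shows the large knob at about (247,198), the small knob at (306,232), the box at (411,213) and its spindles at (397,215) and (427,210). The scene view shows the knobs at (263,170) and (279,230) and the spindles at (387,280) and (430,305). Next I'll zoom in on these.

Create h.py:
```python
import numpy as np, cv2
from scipy.spatial.transform import Rotation as R
def K(p):
    f=200/np.tan(np.radians(p['fov_y']/2)); return np.array([[f,0,p['cx']],[0,f,p['cy']],[0,0,1]])
def ray(p,uv):
    d=cv2.undistortPoints(np.array([[uv]],float),K(p),np.array([p['k1'],0,0,0,0.]),).ravel()
    return p['pose'][:3,3],p['pose'][:3,:3]@np.array([d[0],d[1],1])
def atz(p,uv,z):
    o,d=ray(p,uv); return o+d*(z-o[2])/d[2]
def tri(*pv):
    A=np.zeros((3,3));b=np.zeros(3);L=[]
    for p,uv in pv:
        o,d=ray(p,uv);d=d/np.linalg.norm(d);M=np.eye(3)-np.outer(d,d);A+=M;b+=M@o;L.append((M,o))
    x=np.linalg.solve(A,b);return x,[round(float(np.linalg.norm(M@(x-o))),4) for M,o in L]
def proj(p,X):
    T=np.linalg.inv(p['pose']);q=cv2.projectPoints(np.atleast_2d(X).astype(float),cv2.Rodrigues(T[:3,:3])[0],T[:3,3],K(p),np.array([p['k1'],0,0,0,0.]))[0];return q.reshape(-1,2)
```

Run:
```python
import cv2,numpy as np
def c(n,x,y,w,h,W,H): 
    return cv2.resize(cv2.imread(f'pics/{n}0.png')[y:y+h,x:x+w],(W,H),interpolation=cv2.INTER_CUBIC)
a=np.hstack([c('top',227,178,40,40,240,240),c('top',286,212,40,40,240,240),c('top',372,183,53,40,318,240)])
b=np.hstack([c('scene',243,150,40,40,240,240),c('scene',259,210,40,40,240,240),c('scene',370,260,53,40,318,240)])
cv2.imwrite('pics/z.png',np.vstack([a,b]))
from h import *
from rig import bot
t,s=bot.camera_params('top'),bot.camera_params('scene')
for n,u,v in(('L',(247,198),(263,170)),('S',(306,232),(279,230)),('a',(397,215),(387,280)),('b',(427,210),(430,305))):
    print(n,tri((t,u),(s,v)))
```

```text
L (array([0.58414073, 0.28468348, 0.02251686]), [0.0004, 0.0004])
S (array([0.47339329, 0.09391159, 0.01548302]), [0.0006, 0.0006])
a (array([ 0.52257263, -0.19302332,  0.0564249 ]), [0.0001, 0.0001])
b (array([ 0.53710376, -0.2889101 ,  0.05593399]), [0.0003, 0.0003])
```

View pics/z.png

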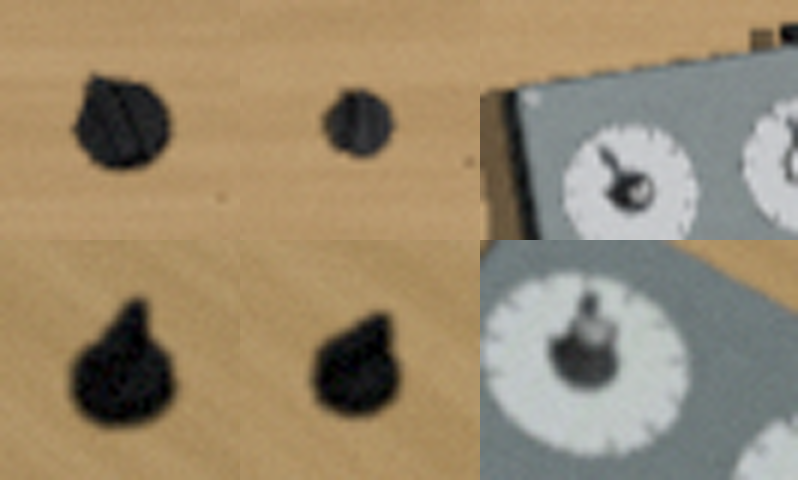

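The crops show the large knob's nose up and to the left (yaw about 30°), the small knob's nose up and slightly left (about 20°), and the thin spindle with its collar on the robot-left side, with its pointer up and to the left (about 40°). Next I'll bring the wrist camera over the small knob.

Call:
shift_gripper --ticks '[[[-0.032, -0.036, 0.0045, 0, 0, 0, 0.07], [-0.032, -0.036, 0.0045, 0, 0, 0, 0.07], [-0.032, -0.036, 0.0045, 0, 0, 0, 0.07], [-0.032, -0.036, 0.0045, 0, 0, 0, 0.07], [-0.032, -0.036, 0.0045, 0, 0, 0, 0.07], [-0.032, -0.036, 0.0045, 0, 0, 0, 0.07], [-0.032, -0.036, 0.0045, 0, 0, 0, 0.07], [-0.032, -0.036, 0.0045, 0, 0, 0, 0.07], [-0.032, -0.036, 0.0045, 0, 0, 0, 0.07], [-0.032, -0.036, 0.0045, 0, 0, 0, 0.07]]]'

```text
clock: 1.1
eef_pos: [0.4498, 0.181, 0.3595]
eef_rot: [0.23, 0.973, -0.0, 0.0]
contact_force: [0.8, 0.5, -0.9]
finger_gap: 0.07
gripper_force: 0.0
```

Call:
shift_gripper --ticks '[[[-0.03, -0.035, 0.0045, 0, 0, 0, 0.07], [-0.03, -0.034, 0.0045, 0, 0, 0, 0.07], [0, 0, 0, 0, 0, 0.145, 0.07], [0, 0, 0, 0, 0, 0.145, 0.07], [0, 0, 0, 0, 0, 0.145, 0.07], [0, 0, 0, 0, 0, 0.145, 0.07], [0, 0, 0, 0, 0, 0.145, 0.07], [0, 0, 0, 0, 0, 0.145, 0.07], [0, 0, 0, 0, 0, 0.145, 0.07], [0, 0, 0, 0, 0, 0.145, 0.07]]]'

```text
clock: 2.1
eef_pos: [0.4723, 0.0943, 0.3506]
eef_rot: [0.728, 0.686, -0.0, -0.0]
contact_force: [-0.0, 0.9, 0.2]
finger_gap: 0.0702
gripper_force: 0.0
```

Call:
shift_gripper --ticks '[[[0, 0, 0, 0, 0, 0.145, 0.07], [0, 0, 0, 0, 0, 0.145, 0.07], [0, 0, 0, 0, 0, 0.145, 0.07], [0, 0, 0, 0, 0, 0.145, 0.07], [0, 0, 0, 0, 0, 0.145, 0.07], [0, 0, 0, 0, 0, 0.145, 0.07], [0, 0, 0, 0, 0, 0.145, 0.07], [0, 0, 0, 0, 0, 0.145, 0.07], [0, 0, 0, 0, 0, 0, 0.07], [0, 0, 0, 0, 0, 0, 0.07]]]'

```text
clock: 3.1
eef_pos: [0.4723, 0.0945, 0.3506]
eef_rot: [0.984, 0.18, -0.0, 0.0]
contact_force: [-0.6, 0.3, 0.3]
finger_gap: 0.0698
gripper_force: 0.0
```

Add to h.py:
```python
def shot(n):
    from rig import bot
    import pickle
    p=bot.camera_params('wrist');s=bot.observe();im=bot.grab_frame('wrist');cv2.imwrite(f'pics/{n}.png',im[:,:,::-1])
    pickle.dump((p,s),open(f'pics/{n}.pkl','wb'));Rm=R.from_quat(s['eef_rot']).as_matrix()
    print(s['clock'],s['eef_pos'].round(4),'tool x yaw',np.degrees(np.arctan2(Rm[1,0],Rm[0,0])).round(2),'tilt',np.degrees(np.arccos(-Rm[2,2])).round(2))
    return p,s,im
```

```bash
python3 -c "
from h import *
p,s,im=shot('w1')
print(proj(p,[.473,.094,.02]))"
```

```text
3.1 [0.4723 0.0945 0.3506] tool x yaw 20.7 tilt 0.03
[[328.38844497 183.48447239]]
```

View pics/w1.png

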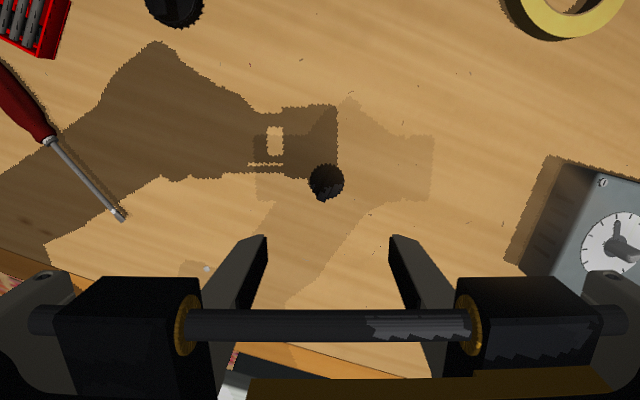

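The wrist view shows the small knob at about (327,182), partly in the arm's shadow, with the box and thin spindle at right (620,245). I'll crop in with more contrast.

```bash
python3 -c "
import cv2,numpy as np
im=cv2.imread('pics/w1.png').astype(float)
def c(x,y,w,h,g):return cv2.resize(np.clip(255*(im[y:y+h,x:x+w]/255)**g,0,255).astype('uint8'),(w*8,h*8),interpolation=cv2.INTER_CUBIC)
cv2.imwrite('pics/w1z.png',np.hstack([c(300,155,50,60,.4),c(590,200,50,60,.7)]))"
```

```text
(no output)
```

View pics/w1z.png

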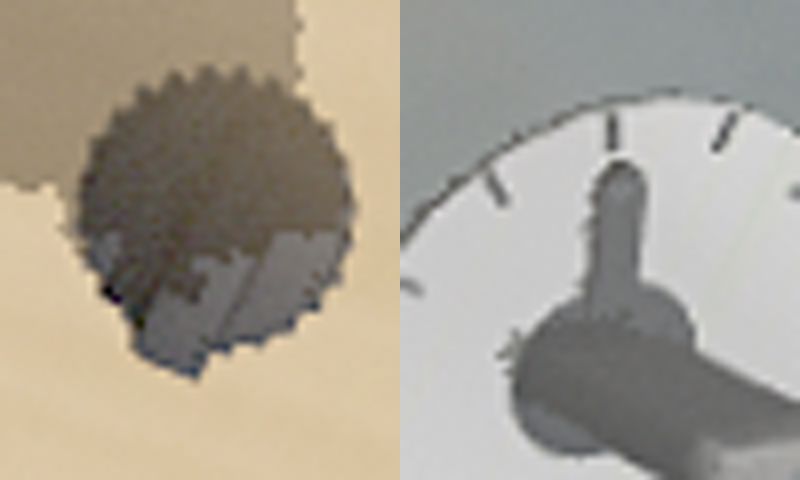

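The shadow hides the small knob's nose, so I'll shift sideways to get both knobs in view and in the light.

Call:
shift_gripper --ticks '[[[0.01, -0.03, 0, 0, 0, 0, 0.07], [0.01, -0.03, 0, 0, 0, 0, 0.07], [0.01, -0.03, 0, 0, 0, 0, 0.07], [0.01, -0.03, 0, 0, 0, 0, 0.07], [0.01, 0, 0, 0, 0, 0, 0.07], [0, 0, 0, 0, 0, 0, 0.07]]]'

```text
clock: 3.75
eef_pos: [0.4781, 0.2249, 0.3507]
eef_rot: [0.984, 0.179, 0.001, 0.0]
contact_force: [0.2, -0.7, 0.5]
finger_gap: 0.0701
gripper_force: 0.0
```

```bash
python3 -c "
from h import *
p,s,im=shot('w2')
im=im[:,:,::-1].astype(float)
o=[]
for X in([.473,.094,.02],[.584,.285,.025]):
    u,v=proj(p,X)[0].astype(int);print(u,v);x,y=max(u-32,0),max(v-32,0);o.append(cv2.resize(np.clip(255*(im[y:y+64,x:x+64]/255)**.5,0,255).astype('uint8'),(400,400),interpolation=cv2.INTER_CUBIC));print(x,y)
cv2.imwrite('pics/w2z.png',np.hstack(o))"
```

```text
3.75 [0.4781 0.2249 0.3507] tool x yaw 20.66 tilt 0.06
440 230
408 198
306 56
274 24
```

View pics/w2z.png

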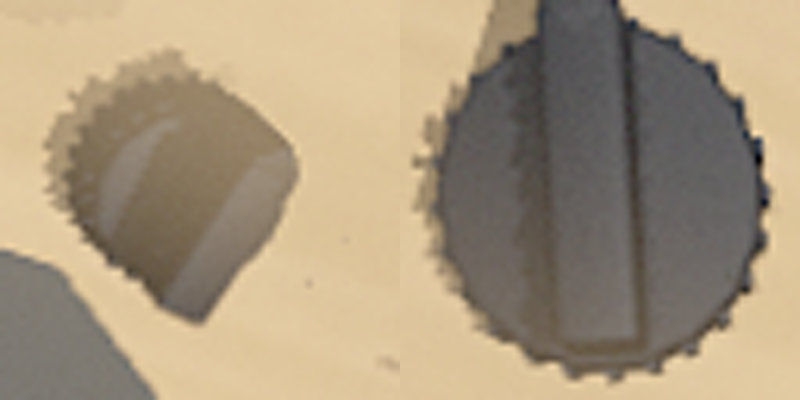

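```bash
python3 -c "
from h import *
import pickle
p,s=pickle.load(open('pics/w2.pkl','rb'))
k=6.25
print('small, z=.034')
for c in((165,300),(200,325),(262,150),(297,165),(297,185)): print(c,atz(p,(408+c[0]/k-.5,198+c[1]/k-.5),.034).round(4))
print('large')
for c in((155,340),(235,340),(140,0),(217,20)): print(c,atz(p,(274+c[0]/k-.5,24+c[1]/k-.5),.042).round(4))
im=cv2.imread('pics/w2.png')
cv2.imwrite('pics/w2full.png',np.hstack([cv2.resize(im[190:270,400:480],(400,400),interpolation=cv2.INTER_CUBIC),cv2.resize(im[5:105,256:356],(400,400),interpolation=cv2.INTER_CUBIC)]))
# skirts (dark threshold)
from rig import bot
for n in('top','scene'):
    q=bot.camera_params(n);print(n,proj(q,[[.473,.094,.0],[.584,.285,.0]]))
"
```

```text
small, z=.034
(165, 300) [0.4592 0.1002 0.034 ]
(200, 325) [0.4572 0.0926 0.034 ]
(262, 150) [0.4888 0.0973 0.034 ]
(297, 165) [0.4885 0.0907 0.034 ]
(297, 185) [0.4853 0.0891 0.034 ]
large
(155, 340) [0.5634 0.284  0.042 ]
(235, 340) [0.5672 0.2737 0.042 ]
(140, 0) [0.6032 0.3001 0.042 ]
(217, 20) [0.6045 0.2897 0.042 ]
top [[306.18374937 232.03021871]
 [248.05546803 198.83348604]]
scene [[279.05051993 233.98499247]
 [263.80075645 175.75484547]]
```

View pics/w2full.png

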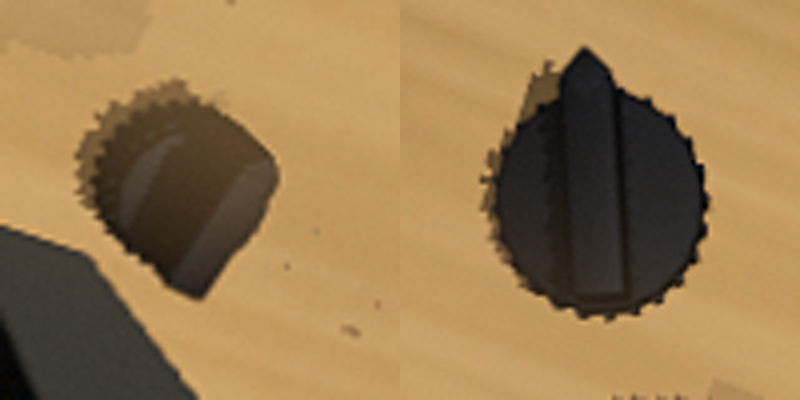

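The large knob is clear: its nose points up at about (402,17) in the full image. The small knob's bar runs from lower left to upper right. To settle which end is the nose, I'll fit silhouettes of the known shapes over all the views.

Create fit.py:
```python
from h import *
import pickle
from rig import bot
from scipy.optimize import minimize
def model(k):
    r,h,t,l,n,H=(24,20,6,22,28,42) if k=='L' else (17,16,5,15,20,34)
    a=np.linspace(0,2*np.pi,40);c=np.c_[r*np.cos(a),r*np.sin(a)]
    b=np.array([(-l,-t),(-l,t),(l,t),(n,0),(l,-t)])
    f=lambda q,z0,z1:np.vstack([np.c_[q,0*q[:,0]+z0],np.c_[q,0*q[:,0]+z1]])/1000.
    return [f(c,0,h),f(b,h,H)]
def sil(p,k,x,y,yaw,box,S=4):
    u0,v0,w=box;m=np.zeros((w*S,w*S),np.uint8);Rz=R.from_euler('z',yaw).as_matrix()
    for P in model(k):
        q=(proj(p,P@Rz.T+[x,y,0])-[u0,v0]+.5)*S
        cv2.fillConvexPoly(m,cv2.convexHull(q.astype(np.float32)).astype(np.int32),1)
    return cv2.resize(m.astype(np.float32),(w,w),interpolation=cv2.INTER_AREA)
def obs(im,box):
    u,v,w=box;c=im[v:v+w,u:u+w].astype(float);s=c.sum(2)
    m=((c[...,2]-c[...,0])<.22*c[...,2]+8)&(s<300)
    return m.astype(np.float32)
def run(k,x,y,views):
    V=[]
    for n in views:
        im=cv2.imread(f'pics/{n}.png');p=pickle.load(open(f'pics/{n}.pkl','rb'))[0] if n[0]=='w' else bot.camera_params(n[:-1])
        u,v=proj(p,[x,y,.017])[0].astype(int);w=64 if n[0]=='w' else 30
        b=(max(u-w//2,0),max(v-w//2,0),w);o=obs(im,b)
        nn,lab=cv2.connectedComponents((o>0).astype(np.uint8));o=(lab==lab[v-b[1],u-b[0]]).astype(np.float32)
        V.append((n,p,b,o))
    cost=lambda q:sum(np.abs(sil(p,k,q[0],q[1],q[2],b)-o).sum()/o.sum() for n,p,b,o in V)
    R_=[]
    for a in np.radians(range(-180,180,15)):
        r=minimize(lambda z:cost([x+z[0]/500,y+z[1]/500,a+z[2]/10]),[0,0,0],method='Nelder-Mead',options=dict(maxiter=90,initial_simplex=[[0,0,0],[1,0,0],[0,1,0],[0,0,1]]))
        z=r.x;R_.append((r.fun,x+z[0]/500,y+z[1]/500,np.degrees(a+z[2]/10)))
    R_.sort()
    for r in R_[:6]:print(k,np.round(r,4))
    q=R_[0];print([(n,int(o.sum()),round(float(np.abs(sil(p,k,q[1],q[2],np.radians(q[3]),b)-o).sum()),1)) for n,p,b,o in V])
    return V
if __name__=='__main__':
    run('S',.473,.094,['w2']);run('S',.473,.094,['w1','w2','top0','scene0']);run('L',.584,.285,['w2','top0','scene0'])
```

```bash
python3 fit.py
```

```text
S [ 7.06500e-01  4.90600e-01  8.44000e-02 -1.38284e+02]
S [ 7.073000e-01  4.903000e-01  9.010000e-02 -1.394392e+02]
S [  0.7077   0.4886   0.0947 -81.7182]
S [7.077000e-01 4.907000e-01 8.850000e-02 1.716834e+02]
S [ 7.078000e-01  4.883000e-01  8.330000e-02 -1.461849e+02]
S [  0.7082   0.4881   0.0934 -81.5846]
[('w2', 3642, 2573.1)]
S [ 1.644600e+00  4.723000e-01  9.570000e-02 -1.796952e+02]
S [ 1.6456  0.4718  0.0958 -1.3216]
S [1.6469 0.4715 0.0957 0.306 ]
S [ 1.6501  0.4722  0.0957 -0.13  ]
S [ 1.6637  0.4716  0.0959 -7.8016]
S [ 1.668200e+00  4.719000e-01  9.600000e-02 -1.673392e+02]
[('w1', 749, 285.8), ('w2', 3642, 2786.6), ('top0', 84, 10.9), ('scene0', 145, 53.3)]
L [   0.5512    0.5852    0.2869 -151.1572]
L [  0.5542   0.5851   0.2869 208.5987]
L [   0.555     0.5852    0.2869 -151.3559]
L [   0.5596    0.5851    0.2868 -155.2902]
L [   0.5648    0.5852    0.2867 -154.2932]
L [   0.5656    0.5855    0.2867 -147.248 ]
[('w2', 2220, 253.4), ('top0', 175, 22.4), ('scene0', 207, 64.0)]
```

```bash
python3 -c "
import cv2
im=cv2.imread('pics/w2.png')
for y in range(202,256,6): print(y,[tuple(int(a) for a in im[y,x][::-1]) for x in range(412,464,6)])
sc=cv2.imread('pics/scene0.png')
for y in range(216,244,4): print(y,[tuple(int(a) for a in sc[y,x][::-1]) for x in range(266,294,4)])
"
```

```text
202 [(196, 155, 97), (195, 153, 95), (198, 156, 98), (199, 158, 101), (200, 161, 103), (203, 162, 106), (200, 161, 104), (201, 159, 104), (202, 162, 103)]
208 [(195, 153, 94), (192, 152, 94), (196, 153, 95), (132, 101, 63), (131, 101, 63), (199, 157, 101), (200, 161, 105), (201, 160, 103), (201, 160, 103)]
214 [(197, 155, 98), (200, 158, 98), (106, 81, 50), (82, 62, 38), (87, 67, 41), (92, 71, 45), (196, 155, 96), (195, 154, 94), (197, 156, 98)]
220 [(192, 149, 91), (119, 92, 57), (69, 53, 34), (86, 72, 57), (81, 61, 39), (86, 65, 40), (90, 70, 43), (197, 157, 95), (194, 152, 94)]
226 [(203, 162, 106), (61, 46, 30), (66, 51, 37), (71, 57, 42), (68, 51, 31), (75, 57, 34), (94, 76, 58), (86, 67, 47), (192, 152, 96)]
232 [(200, 161, 104), (198, 158, 101), (62, 53, 44), (56, 43, 27), (58, 44, 25), (71, 54, 36), (81, 65, 49), (197, 154, 96), (191, 151, 92)]
238 [(209, 165, 103), (202, 160, 104), (79, 61, 42), (44, 33, 20), (49, 36, 21), (66, 55, 42), (69, 54, 40), (195, 155, 97), (192, 152, 95)]
244 [(66, 60, 52), (63, 59, 52), (196, 155, 97), (166, 129, 82), (54, 47, 40), (51, 41, 33), (
[... 292 characters left out ...]
8, 93), (166, 137, 91)]
220 [(172, 142, 97), (168, 139, 96), (176, 146, 104), (177, 149, 103), (175, 146, 104), (173, 147, 101), (168, 140, 97)]
224 [(166, 139, 94), (169, 141, 93), (167, 138, 94), (77, 67, 49), (21, 20, 26), (174, 145, 100), (176, 147, 103)]
228 [(173, 145, 100), (164, 133, 91), (21, 19, 23), (3, 8, 0), (0, 0, 0), (178, 148, 104), (173, 144, 101)]
232 [(171, 142, 95), (136, 117, 80), (1, 4, 0), (8, 14, 8), (12, 16, 19), (148, 122, 82), (174, 145, 100)]
236 [(169, 141, 95), (168, 141, 99), (6, 4, 3), (13, 10, 13), (14, 11, 9), (164, 136, 92), (166, 139, 96)]
240 [(173, 146, 101), (170, 141, 95), (172, 147, 101), (157, 132, 92), (169, 140, 95), (170, 140, 97), (167, 138, 91)]
```

```bash
sed -i "s/m=((c.*/m=c[...,2]<98/" fit.py; sed -i "s/run('S',.473,.094,\['w1','w2'/run('S',.473,.094,['w2'/" fit.py; python3 fit.py
```

```text
S [ 0.0615  0.4718  0.096  -4.9413]
S [ 0.062   0.4716  0.0958 -5.0227]
S [ 0.0621  0.4717  0.096  -4.1184]
S [ 0.0621  0.4717  0.096  -4.1066]
S [ 0.0624  0.4716  0.0959 -4.6229]
S [ 0.0624  0.4716  0.0959 -4.3295]
[('w2', 986, 60.6)]
S [0.3072 0.4719 0.096  1.418 ]
S [0.3074 0.4719 0.096  1.4467]
S [0.3109 0.4716 0.0961 0.6518]
S [0.3129 0.472  0.096  1.1893]
S [0.314  0.4719 0.0959 3.2307]
S [ 0.3312  0.4716  0.0962 -8.197 ]
[('w2', 986, 70.8), ('top0', 94, 9.5), ('scene0', 187, 25.1)]
L [   0.2447    0.5849    0.287  -151.9843]
L [   0.2471    0.5848    0.2871 -154.394 ]
L [  0.2473   0.5848   0.2871 205.6923]
L [   0.2478    0.5848    0.2871 -154.4566]
L [   0.2478    0.5845    0.287  -155.2596]
L [   0.2484    0.5849    0.2872 -154.3578]
[('w2', 2477, 113.5), ('top0', 189, 15.4), ('scene0', 249, 29.2)]
```

```bash
sed -i "s/w=64 if/w=(64 if k=='S' else 96) if/" fit.py; python3 -c "
from fit import *
V=run('L',.584,.285,['w2']);run('S',.472,.096,['w2'])
p=V[0][1]
"
```

```text
L [ 0.044   0.5846  0.287  22.8329]
L [ 0.044   0.5847  0.2871 23.0565]
L [ 0.0441  0.5846  0.287  22.9985]
L [ 0.0442  0.5845  0.287  22.8806]
L [ 0.0442  0.5846  0.2871 22.9597]
L [ 6.280000e-02  5.850000e-01  2.872000e-01 -1.558974e+02]
[('w2', 2555, 112.5)]
S [ 0.0613  0.4718  0.0959 -4.9243]
S [ 0.0616  0.4718  0.0959 -3.536 ]
S [ 0.062   0.4718  0.0959 -3.5281]
S [ 0.0624  0.4715  0.0959 -3.5011]
S [ 0.0625  0.4716  0.0959 -4.4757]
S [ 0.0625  0.4717  0.0958 -4.7384]
[('w2', 986, 60.4)]
```

Call:
shift_gripper --ticks '[[[-0.0128, 0.0296, 0, 0, 0, 0, 0.07], [-0.0128, 0.0296, 0, 0, 0, 0, 0.07], [-0.0128, 0.0296, 0, 0, 0, 0, 0.07], [-0.0130, 0.0297, 0, 0, 0, 0, 0.07], [0, 0, 0.03, 0, 0, 0.1467, 0.07], [0, 0, 0.03, 0, 0, 0.1467, 0.07], [0, 0, 0.025, 0, 0, 0.1467, 0.07], [0, 0, 0, 0, 0, 0, 0.07], [0, 0, 0, 0, 0, 0, 0.07]]]'

```text
clock: 4.7
eef_pos: [0.4704, 0.0939, 0.2661]
eef_rot: [0.999, -0.04, -0.0, 0.0]
contact_force: [0.6, 0.3, -0.6]
finger_gap: 0.0697
gripper_force: 0.0
```

```bash
python3 -c "
from fit import *
p,s,im=shot('w3');print(proj(p,[.4718,.0959,.017]))
im=cv2.imread('pics/w3.png');cv2.imwrite('pics/w3z.png',np.clip(255*(im/255.)**.6,0,255).astype('uint8'))
"
```

```text
4.7 [0.4704 0.0939 0.2661] tool x yaw -4.63 tilt 0.07
[[325.04082859 209.63055644]]
```

View pics/w3z.png

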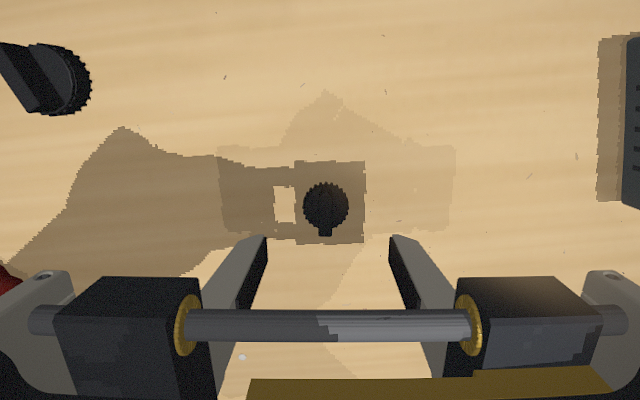

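The knob is centred at (325,207) and its bar is vertical. The square end shows at the bottom (325,236), so the nose points up, along tool +x. I'll descend and grip.

Call:
shift_gripper --ticks '[[[0.0012, -0.0021, 0.02, 0, 0, 0, 0.07], [0, 0, 0.02, 0, 0, 0, 0.05], [0, 0, 0.015, 0, 0, 0, 0.04], [0, 0, 0.007, 0, 0, 0, 0.03], [0, 0, 0, 0, 0, 0, 0], [0, 0, 0, 0, 0, 0, 0], [0, 0, 0, 0, 0, 0, 0], [0, 0, 0, 0, 0, 0, 0], [0, 0, 0, 0, 0, 0, 0]]]'

```text
clock: 5.65
eef_pos: [0.472, 0.0973, 0.2042]
eef_rot: [0.999, -0.041, 0.0, -0.0]
contact_force: [-0.9, -0.9, 0.2]
finger_gap: 0.0106
gripper_force: 0.2
```

Call:
shift_gripper --ticks '[[[0, 0, 0, 0, 0, 0, 0], [0, 0, 0, 0, 0, 0, 0], [0, 0, -0.025, 0, 0, 0, 0], [0, 0, -0.045, 0, 0, 0, 0], [0, 0, -0.045, 0, 0, 0, 0], [0, 0, -0.04, 0, 0, 0, 0], [0, 0.045, 0, 0, 0, 0, 0], [0, 0.045, 0, 0, 0, 0, 0], [0, 0.045, 0, 0, 0, 0, 0], [0, 0.045, 0, 0, 0, 0, 0]]]'

```text
clock: 6.65
eef_pos: [0.4565, -0.0832, 0.3589]
eef_rot: [0.999, -0.041, 0.0, -0.0]
contact_force: [0.1, 0.3, -0.4]
finger_gap: 0.0098
gripper_force: 30.0
```

Call:
shift_gripper --ticks '[[[0.008, 0.045, 0, 0, 0, 0, 0], [0.008, 0.045, 0, 0, 0, 0, 0], [0.008, 0.045, 0, 0, 0, 0, 0], [0, 0, 0, 0, 0, 0, 0], [0, 0, 0, 0, 0, 0, 0]]]'

```text
clock: 7.15
eef_pos: [0.4691, -0.2197, 0.3586]
eef_rot: [0.999, -0.043, -0.0, -0.0]
contact_force: [-1.1, 1.5, -0.8]
finger_gap: 0.0099
gripper_force: 30.0
```

```bash
python3 -c "
from h import *
p,s,im=shot('w4');print(proj(p,[[.5225,-.193,.055],[.537,-.289,.055]]))
im=cv2.imread('pics/w4.png');cv2.imwrite('pics/w4z.png',np.clip(255*(im/255.)**.6,0,255).astype('uint8'))
"
```

```text
7.15 [ 0.4691 -0.2197  0.3586] tool x yaw -4.93 tilt 0.03
[[292.79321125 136.0681837 ]
 [400.89054308 109.85292602]]
```

View pics/w4z.png

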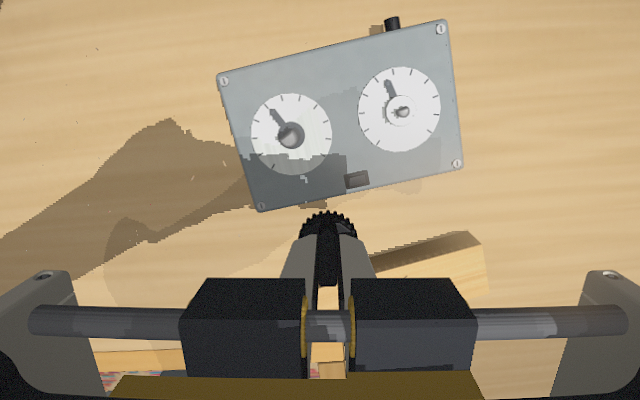

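The view shows the box with dials centred at about (291,134) and (399,110), pointers up and to the left, and the held knob at the bottom. I'll zoom on the dials.

```bash
python3 -c "
import cv2,numpy as np
im=cv2.imread('pics/w4.png')
cv2.imwrite('pics/w4d.png',np.hstack([cv2.resize(im[85:185,245:345],(400,400),interpolation=cv2.INTER_CUBIC),cv2.resize(im[60:160,350:450],(400,400),interpolation=cv2.INTER_CUBIC)]))"
```

```text
(no output)
```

View pics/w4d.png

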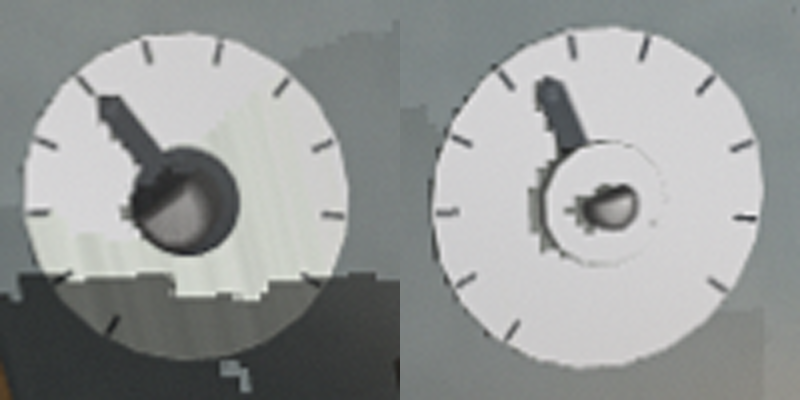

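The right dial has the light collar with the thin spindle, tip near crop (612,208) and pointer tip (545,83). The left dial has the thick spindle, tip near (183,212) and pointer tip (108,98). Next I'll work out the positions.

```bash
python3 -c "
from h import *
import pickle
from rig import bot
p,s=pickle.load(open('pics/w4.pkl','rb'));im=cv2.imread('pics/w4.png')
f=lambda c,z:atz(p,(c[0]/4+245-.375,c[1]/4+85-.375),z)
g=lambda c,z:atz(p,((c[0]-400)/4+350-.375,c[1]/4+60-.375),z)
t=bot.camera_params('top')
def cf(P):
    A=np.c_[2*P[:,:2],np.ones(len(P))];r=np.linalg.lstsq(A,(P[:,:2]**2).sum(1),rcond=None)[0];return r[:2],np.sqrt(r[2]+r[:2]@r[:2])
for n,h,E,tip,sp,zt in(('thick',f,[(25,195),(348,190),(185,33),(188,360),(75,75),(300,75),(75,315),(300,312)],(106,97),(183,212),.080),('thin',g,[(433,190),(763,195),(595,27),(595,368),(480,80),(712,75),(482,315),(715,312)],(543,82),(614,208),.074)):
    P=np.array([h(e,.056) for e in E]);c,r=cf(P);q=h(tip,.056);d=q[:2]-c
    print(n,'dial',c.round(4),'r',r.round(4),'pointer yaw',np.degrees(np.arctan2(d[1],d[0])).round(1),np.linalg.norm(d).round(4),'tip',h(sp,zt).round(4), proj(t,[*c,.056]))
# held knob
"
```

```text
thick dial [ 0.5238 -0.1919] r 0.0358 pointer yaw 31.8 0.0278 tip [ 0.524  -0.1939  0.08  ] [[396.61623678 214.60606905]]
thin dial [ 0.5369 -0.2873] r 0.0357 pointer yaw 23.2 0.0279 tip [ 0.5365 -0.2866  0.074 ] [[426.44489831 210.11515279]]
```

```bash
python3 -c "
from fit import *
p,s=pickle.load(open('pics/w4.pkl','rb'));im=cv2.imread('pics/w4.png')
yaw=np.radians(-4.75);Rz=R.from_euler('z',yaw).as_matrix()
P=model('S')[0]@Rz.T+[s['eef_pos'][0],s['eef_pos'][1],s['eef_pos'][2]-.2042]
q=proj(p,P);print(q.min(0),q.max(0))
for y in(218,224,228,232): print(y,[int(a) for a in im[y,290:366].sum(1)])
print([int(a) for a in im[200:222,328].sum(1)])
"
```

```text
[299.261708   210.17670061] [357.1932794  272.21567193]
218 [427, 426, 426, 425, 423, 427, 426, 426, 432, 431, 423, 425, 422, 428, 436, 442, 358, 93, 33, 78, 248, 121, 21, 10, 21, 15, 28, 18, 11, 12, 21, 7, 9, 12, 12, 12, 9, 9, 12, 26, 2, 2, 12, 10, 29, 32, 26, 18, 3, 8, 12, 11, 7, 3, 203, 290, 86, 54, 77, 360, 474, 471, 468, 468, 469, 467, 471, 470, 468, 466, 466, 466, 467, 462, 465, 464]
224 [408, 404, 404, 411, 407, 405, 412, 410, 407, 410, 415, 433, 129, 0, 1, 4, 3, 10, 11, 1, 4, 12, 16, 9, 20, 21, 31, 29, 32, 20, 16, 15, 10, 5, 4, 17, 9, 9, 16, 7, 8, 10, 8, 12, 12, 8, 71, 80, 89, 91, 92, 89, 17, 16, 26, 19, 19, 11, 22, 12, 5, 4, 0, 208, 485, 490, 478, 479, 480, 478, 483, 480, 478, 476, 477, 483]
228 [428, 427, 429, 429, 431, 429, 427, 427, 433, 437, 463, 179, 14, 10, 13, 18, 8, 14, 15, 22, 24, 17, 22, 14, 19, 23, 14, 23, 21, 4, 13, 12, 15, 2, 16, 6, 15, 18, 13, 9, 8, 24, 12, 5, 16, 10, 20, 65, 64, 66, 57, 70, 57, 61, 77, 91, 77, 48, 18, 33, 21, 11, 9, 2, 237, 486, 481, 469, 469, 473, 467, 475, 468, 465, 470, 464]
232 [413, 424, 420, 417, 420, 427, 418, 426, 489, 181, 26, 8, 24, 27, 17, 26, 11, 12, 15, 12, 16, 20, 27, 12, 14, 11, 16, 14, 26, 1, 10, 12, 10, 20, 19, 17, 24, 25, 11, 27, 21, 17, 31, 15, 9, 12, 11, 23, 65, 56, 66, 44, 29, 31, 36, 17, 26, 30, 26, 23, 25, 15, 33, 60, 64, 6, 196, 452, 456, 453, 455, 457, 460, 456, 459, 456]
[421, 424, 424, 416, 409, 414, 400, 402, 412, 318, 70, 1, 14, 17, 17, 20, 13, 10, 12, 27, 12, 16]
```

Call:
shift_gripper --ticks '[[[0.0368, 0.0307, 0, 0, 0, 0, 0], [0.0367, 0.0306, 0, 0, 0, 0, 0], [0, 0, 0, 0, 0, -0.1228, 0], [0, 0, 0, 0, 0, -0.1228, 0], [0, 0, 0.02, 0, 0, -0.1228, 0], [0, 0, 0.03, 0, 0, -0.1228, 0], [0, 0, 0.022, 0, 0, 0, 0], [0, 0, 0, 0, 0, 0, 0], [0, 0, 0, 0, 0, 0, 0]]]'

```text
clock: 8.1
eef_pos: [0.5381, -0.2846, 0.2869]
eef_rot: [0.979, 0.203, -0.0, -0.0]
contact_force: [0.1, 0.2, -0.3]
finger_gap: 0.0098
gripper_force: 30.0
```

```bash
python3 -c "
from rig import bot
from h import *
s=bot.observe();Rm=R.from_quat(s['eef_rot']).as_matrix();print(s['eef_pos'].round(4),np.degrees(np.arctan2(Rm[1,0],Rm[0,0])),(Rm.T@(np.array([.5371,-.2871,.2842])-s['eef_pos'])).round(4))"
```

```text
[ 0.5381 -0.2846  0.2869] 23.44715545582508 [-0.002   0.0019  0.0027]
```

Call:
shift_gripper --ticks '[[[-0.002, 0.0019, 0, 0, 0, 0, 0], [0, 0, 0.004, 0, 0, 0, 0], [0, 0, 0, 0, 0, 0, 0], [0, 0, 0.003, 0, 0, 0, 0], [0, 0, 0.003, 0, 0, 0, 0], [0, 0, 0, 0, 0, 0, 0]]]'

```text
clock: 8.7
eef_pos: [0.5366, -0.2884, 0.2763]
eef_rot: [0.979, 0.203, -0.0, -0.0]
contact_force: [-1.1, 0.1, 0.0]
finger_gap: 0.0099
gripper_force: 30.0
```

Call:
shift_gripper --ticks '[[[0.001, -0.001, 0, 0, 0, 0, 0], [0, 0, 0.003, 0, 0, 0, 0], [0, 0, 0.003, 0, 0, 0, 0], [0, 0, 0, 0, 0, 0, 0]]]'

```text
clock: 9.1
eef_pos: [0.5371, -0.2871, 0.2703]
eef_rot: [0.979, 0.203, -0.0, -0.0]
contact_force: [-0.3, -0.0, 0.5]
finger_gap: 0.0097
gripper_force: 30.0
```

Call:
shift_gripper --ticks '[[[0, 0, 0.003, 0, 0, 0, 0], [0, 0, 0.001, 0, 0, 0, 0], [0, 0, 0, 0, 0, 0, 0]]]'

```text
clock: 9.4
eef_pos: [0.5371, -0.2873, 0.2672]
eef_rot: [0.979, 0.202, 0.0, -0.0]
contact_force: [-1.9, 1.2, 6.2]
finger_gap: 0.0099
gripper_force: 30.0
```

Call:
shift_gripper --ticks '[[[0, 0, 0.001, 0, 0, 0, 0], [0, 0, 0, 0, 0, 0, 0], [0, 0, 0, 0, 0, 0, 0], [0, 0, -0.001, 0, 0, 0, 0.04], [0, 0, 0, 0, 0, 0, 0.04], [0, 0, 0, 0, 0, 0, 0.04], [0, 0, 0, 0, 0, 0, 0.04], [0, 0, -0.02, 0, 0, 0, 0.04], [0, 0, -0.03, 0, 0, 0, 0.07], [0, 0, -0.04, 0, 0, 0, 0.07]]]'

```text
clock: 10.4
eef_pos: [0.5369, -0.2869, 0.3563]
eef_rot: [0.979, 0.202, -0.001, -0.001]
contact_force: [1.3, -1.0, 0.4]
finger_gap: 0.052
gripper_force: 0.0
```

Call:
shift_gripper --ticks '[[[0.0227, -0.0423, 0, 0, 0, 0, 0.07], [0.0227, -0.0423, 0, 0, 0, 0, 0.07], [0.0227, -0.0423, 0, 0, 0, 0, 0.07], [0.0227, -0.0423, 0, 0, 0, 0, 0.07], [0.0227, -0.0423, 0, 0, 0, 0, 0.07], [0.0227, -0.0423, 0, 0, 0, 0, 0.07], [0.0227, -0.0423, 0, 0, 0, 0, 0.07], [0.0227, -0.0423, 0, 0, 0, 0, 0.07], [0.0227, -0.0423, 0, 0, 0, 0, 0.07], [0.0227, -0.0423, 0, 0, 0, 0, 0.07]]]'

```text
clock: 11.4
eef_pos: [0.5776, 0.1933, 0.3566]
eef_rot: [0.979, 0.203, -0.0, 0.0]
contact_force: [1.2, 0.4, 0.7]
finger_gap: 0.0701
gripper_force: 0.0
```

Call:
shift_gripper --ticks '[[[0.0227, -0.0423, 0, 0, 0, 0, 0.07], [0.0223, -0.0417, 0, 0, 0, 0, 0.07], [0, 0, 0.03, 0, 0, 0, 0.07], [0, 0, 0.03, 0, 0, 0, 0.07], [0, 0, 0, 0, 0, 0, 0.07], [0, 0, 0, 0, 0, 0, 0.07]]]'

```text
clock: 12.0
eef_pos: [0.586, 0.2857, 0.2968]
eef_rot: [0.979, 0.202, -0.0, 0.0]
contact_force: [-0.0, 0.8, 0.9]
finger_gap: 0.0702
gripper_force: 0.0
```

Create to.py:
```python
from rig import bot
from h import *
import sys
x,y,z,w=map(float,sys.argv[1:])
s=bot.observe();Rm=R.from_quat(s['eef_rot']).as_matrix();a=np.degrees(np.arctan2(Rm[1,0],Rm[0,0]))
print(s['eef_pos'].round(4),'yaw',a.round(2),'tool d',(Rm.T@(np.array([x,y,z])-s['eef_pos'])).round(4),'rz',-np.radians(w-a).round(3))
```

```bash
python3 to.py .5846 .287 .2085 22.9
python3 -c "
from fit import *
shot('w5');run('L',.5846,.287,['w5'])"
```

```text
[0.586  0.2857 0.2968] yaw 23.33 tool d [-0.0007 -0.0018  0.0883] rz 0.007
12.0 [0.586  0.2857 0.2968] tool x yaw 23.33 tilt 0.07
L [ 0.1985  0.5855  0.2873 24.2908]
L [ 0.1986  0.5855  0.2873 24.3892]
L [ 0.1987  0.5855  0.2873 24.2684]
L [ 0.1988  0.5855  0.2874 24.3487]
L [ 0.1993  0.5856  0.2872 24.1947]
L [ 0.2009  0.5856  0.2877 25.6744]
[('w5', 3362, 667.3)]
```

Call:
shift_gripper --ticks '[[[-0.0004, -0.0017, 0.03, 0, 0, 0, 0.07], [0, 0, 0.03, 0, 0, 0, 0.05], [0, 0, 0.02, 0, 0, 0, 0.04], [0, 0, 0.0083, 0, 0, 0, 0.03], [0, 0, 0, 0, 0, 0, 0], [0, 0, 0, 0, 0, 0, 0], [0, 0, 0, 0, 0, 0, 0], [0, 0, 0, 0, 0, 0, 0], [0, 0, 0, 0, 0, 0, 0], [0, 0, 0, 0, 0, 0, 0]]]'

```text
clock: 13.05
eef_pos: [0.5849, 0.2876, 0.2092]
eef_rot: [0.979, 0.203, 0.0, -0.0]
contact_force: [-0.5, -0.2, 7.1]
finger_gap: 0.0119
gripper_force: 30.0
```

Call:
shift_gripper --ticks '[[[0, 0, 0, 0, 0, 0, 0], [0, 0, -0.02, 0, 0, 0, 0], [0, 0, -0.03, 0, 0, 0, 0], [0, 0, -0.04, 0, 0, 0, 0], [0, 0, -0.03, 0, 0, 0, 0], [0, 0, -0.03, 0, 0, 0, 0], [0, 0, 0, 0, 0, 0, 0], [0, 0, 0, 0, 0, 0, 0]]]'

```text
clock: 13.85
eef_pos: [0.5845, 0.2877, 0.3586]
eef_rot: [0.979, 0.203, 0.0, -0.0]
contact_force: [-0.9, 0.6, -1.5]
finger_gap: 0.012
gripper_force: 30.0
```

```bash
python3 to.py .5238 -.1919 .35 31.8
```

```text
[0.5845 0.2877 0.3586] yaw 23.39 tool d [-0.2461  0.4161  0.0083] rz -0.147
```

Call:
shift_gripper --ticks '[[[-0.0304, 0.0389, 0, 0, 0, 0, 0], [-0.0304, 0.0389, 0, 0, 0, 0, 0], [-0.0304, 0.0389, 0, 0, 0, 0, 0], [-0.0304, 0.0389, 0, 0, 0, 0, 0], [-0.0304, 0.0389, 0, 0, 0, 0, 0], [-0.0304, 0.0389, 0, 0, 0, 0, 0], [-0.0304, 0.0389, 0, 0, 0, 0, 0], [-0.0304, 0.0389, 0, 0, 0, 0, 0], [-0.0304, 0.0389, 0, 0, 0, 0, 0], [-0.0304, 0.0389, 0, 0, 0, 0, 0]]]'

```text
clock: 14.85
eef_pos: [0.4589, -0.1915, 0.3573]
eef_rot: [0.979, 0.203, -0.001, -0.0]
contact_force: [0.6, -0.0, -1.0]
finger_gap: 0.0119
gripper_force: 30.0
```

Call:
shift_gripper --ticks '[[[0, 0, 0, 0, 0, -0.073, 0], [0, 0, 0, 0, 0, -0.073, 0], [0, 0, 0, 0, 0, 0, 0], [0, 0, 0, 0, 0, 0, 0]]]'

```text
clock: 15.25
eef_pos: [0.4598, -0.1899, 0.3576]
eef_rot: [0.962, 0.273, -0.001, -0.0]
contact_force: [0.5, 0.8, -0.3]
finger_gap: 0.0115
gripper_force: 30.0
```

```bash
python3 -c "
from fit import *
p,s,im=shot('w6');im=cv2.imread('pics/w6.png')
yaw=np.radians(31.8);Rz=R.from_euler('z',yaw).as_matrix();e=s['eef_pos']
for P in model('L'):
    q=proj(p,P@Rz.T+[e[0],e[1],e[2]-.209]);print(q.min(0),q.max(0))
print(proj(p,[[.5238,-.1919,.056],[.537,-.2872,.056]]))
a=cv2.resize(im[20:220,230:430],(590,590),interpolation=cv2.INTER_CUBIC);cv2.imwrite('pics/w6z.png',np.clip(255*(a/255.)**.7,0,255).astype('uint8'))
"
```

```text
15.25 [ 0.4598 -0.1899  0.3576] tool x yaw 31.63 tilt 0.09
[287.30339266 197.07241833] [368.7011496  281.60185644]
[315.86220207 200.92097788] [339.81880604 300.69606745]
[[368.36445894 133.49641143]
 [462.32201668 176.67041209]]
```

View pics/w6z.png

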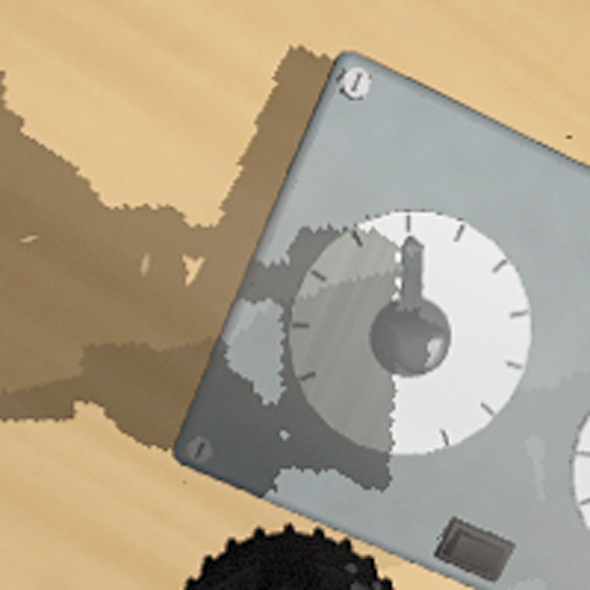

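The dial is centred at crop (411,332), with its pointer straight up to (413,237). The held knob's skirt top sits at row 197 and its centre at column 328, both as predicted. I'll refine the dial centre.

```bash
python3 -c "
from h import *
import pickle
p,s=pickle.load(open('pics/w6.pkl','rb'))
h=lambda c:atz(p,(c[0]/2.95+230-.33,c[1]/2.95+20-.33),.056)
P=np.array([h(c) for c in((291,330),(531,330),(411,209),(411,455))]);A=np.c_[2*P[:,:2],np.ones(4)];r=np.linalg.lstsq(A,(P[:,:2]**2).sum(1),rcond=None)[0]
d=h((413,237))[:2]-r[:2];print(r[:2],np.sqrt(r[2]+r[:2]@r[:2]),np.degrees(np.arctan2(d[1],d[0])))"
python3 to.py .524 -.192 .3 31
```

```text
[ 0.52397585 -0.19246583] 0.03599864215959249 32.52036760061947
[ 0.4599 -0.1898  0.3578] yaw 31.65 tool d [0.0534 0.0356 0.0577] rz 0.011
```

Call:
shift_gripper --ticks '[[[0.0267, 0.0178, 0, 0, 0, 0, 0], [0.0267, 0.0179, 0, 0, 0, 0, 0], [0, 0, 0.03, 0, 0, 0, 0], [0, 0, 0.03, 0, 0, 0, 0], [0, 0, 0, 0, 0, 0, 0], [0, 0, 0, 0, 0, 0, 0]]]'

```text
clock: 15.9
eef_pos: [0.5241, -0.1922, 0.2984]
eef_rot: [0.962, 0.273, -0.001, -0.0]
contact_force: [0.0, -0.2, -1.1]
finger_gap: 0.0115
gripper_force: 30.0
```

```bash
python3 to.py .5239 -.1922 .292 32
```

```text
[ 0.5241 -0.1922  0.2984] yaw 31.7 tool d [-0.0001 -0.0001  0.0064] rz -0.005
```

Call:
shift_gripper --ticks '[[[0, 0, 0.005, 0, 0, 0, 0], [0, 0, 0.003, 0, 0, 0, 0], [0, 0, 0.003, 0, 0, 0, 0], [0, 0, 0.003, 0, 0, 0, 0], [0, 0, 0, 0, 0, 0, 0]]]'

```text
clock: 16.4
eef_pos: [0.5241, -0.1924, 0.2843]
eef_rot: [0.962, 0.273, -0.0, -0.0]
contact_force: [0.1, -0.2, -1.1]
finger_gap: 0.0117
gripper_force: 30.0
```

Call:
shift_gripper --ticks '[[[0, 0, 0.003, 0, 0, 0, 0], [0, 0, 0.003, 0, 0, 0, 0], [0, 0, 0.002, 0, 0, 0, 0], [0, 0, 0, 0, 0, 0, 0]]]'

```text
clock: 16.8
eef_pos: [0.5241, -0.1924, 0.2761]
eef_rot: [0.962, 0.273, -0.0, -0.0]
contact_force: [0.4, 0.0, -1.3]
finger_gap: 0.0117
gripper_force: 30.0
```

In the bore with no contact force. Next I'll press until it bottoms out.

Call:
shift_gripper --ticks '[[[0, 0, 0.002, 0, 0, 0, 0], [0, 0, 0.002, 0, 0, 0, 0], [0, 0, 0, 0, 0, 0, 0], [0, 0, 0, 0, 0, 0, 0]]]'

```text
clock: 17.2
eef_pos: [0.5242, -0.1925, 0.2726]
eef_rot: [0.962, 0.273, 0.0, 0.0]
contact_force: [0.3, -0.1, 2.8]
finger_gap: 0.0117
gripper_force: 30.0
```

Call:
shift_gripper --ticks '[[[0, 0, 0.002, 0, 0, 0, 0], [0, 0, 0.002, 0, 0, 0, 0], [0, 0, 0, 0, 0, 0, 0], [0, 0, 0, 0, 0, 0, 0]]]'

```text
clock: 17.6
eef_pos: [0.5242, -0.1925, 0.2686]
eef_rot: [0.962, 0.273, 0.0, 0.0]
contact_force: [-1.0, 0.4, 7.1]
finger_gap: 0.012
gripper_force: 30.0
```

Call:
shift_gripper --ticks '[[[0, 0, 0.0015, 0, 0, 0, 0], [0, 0, 0, 0, 0, 0, 0], [0, 0, 0, 0, 0, 0, 0]]]'

```text
clock: 17.9
eef_pos: [0.5242, -0.1925, 0.2673]
eef_rot: [0.962, 0.273, 0.0, 0.0]
contact_force: [-1.2, 1.2, 8.3]
finger_gap: 0.0117
gripper_force: 30.0
```

Call:
shift_gripper --ticks '[[[0, 0, 0.0015, 0, 0, 0, 0], [0, 0, 0.001, 0, 0, 0, 0], [0, 0, 0, 0, 0, 0, 0], [0, 0, 0, 0, 0, 0, 0]]]'

```text
clock: 18.3
eef_pos: [0.5241, -0.1927, 0.2666]
eef_rot: [0.962, 0.273, 0.001, -0.0]
contact_force: [-4.9, 3.0, 32.0]
finger_gap: 0.0116
gripper_force: 30.0
```

Call:
shift_gripper --ticks '[[[0, 0, 0.001, 0, 0, 0, 0], [0, 0, 0, 0, 0, 0, 0], [0, 0, 0, 0, 0, 0, 0], [0, 0, 0, 0, 0, 0, 0]]]'

```text
clock: 18.7
eef_pos: [0.5241, -0.1928, 0.2662]
eef_rot: [0.962, 0.273, 0.002, -0.0]
contact_force: [-7.1, 4.5, 40.7]
finger_gap: 0.0115
gripper_force: 30.0
```

The spindle is on its bottom stop with more force than needed, so I'll ease off a little. I'll check the small knob numerically in the w6 image.

Call:
shift_gripper --ticks '[[[0, 0, -0.001, 0, 0, 0, 0], [0, 0, 0, 0, 0, 0, 0], [0, 0, 0, 0, 0, 0, 0]]]'

```text
clock: 19.0
eef_pos: [0.5241, -0.1927, 0.2664]
eef_rot: [0.962, 0.273, 0.001, -0.0]
contact_force: [-4.7, 3.2, 29.4]
finger_gap: 0.0119
gripper_force: 30.0
```

```bash
python3 -c "
from fit import *
p=pickle.load(open('pics/w6.pkl','rb'))[0];im=cv2.imread('pics/w6.png')
Rz=R.from_euler('z',np.radians(23.3)).as_matrix();o=(im[...,2]<60).astype(np.uint8)
for z in(.060,.063,.068,.074):
    m=np.zeros(o.shape,np.uint8)
    for P in model('S'): cv2.fillConvexPoly(m,cv2.convexHull(proj(p,P@Rz.T+[.5371,-.2872,z]).astype(np.float32)).astype(np.int32),1)
    w=cv2.dilate(m,np.ones((9,9)));print(z,m.sum(),int((m&o).sum()),int((w&o).sum()))
"
```

```text
0.06 1683 1 1
0.063 1729 1 1
0.068 1804 1 1
0.074 1879 1 1
```

```bash
python3 -c "
from fit import *
im=cv2.imread('pics/w6.png');p=pickle.load(open('pics/w6.pkl','rb'))[0]
for y in range(140,225,7): print(y,[int(im[y,x,2]) for x in range(415,510,5)])
from rig import bot
t=bot.camera_params('top');u,v=proj(t,[.537,-.287,.08])[0].astype(int);q=bot.grab_frame('top');print(u,v)
for y in range(v-14,v+15,2):print(y,[int(a) for a in q[y,u-16:u+17:2,0]])
"
```

```text
140 [150, 150, 144, 145, 145, 144, 144, 131, 170, 228, 104, 228, 230, 157, 141, 143, 143, 141, 141]
147 [151, 145, 137, 138, 135, 136, 224, 208, 200, 212, 224, 91, 228, 97, 226, 226, 143, 141, 143]
154 [138, 139, 137, 137, 216, 220, 219, 194, 138, 140, 165, 101, 227, 223, 225, 227, 164, 143, 146]
161 [137, 137, 137, 214, 219, 219, 117, 139, 122, 117, 77, 71, 65, 67, 226, 223, 223, 155, 146]
168 [138, 136, 123, 219, 218, 164, 125, 127, 82, 82, 92, 82, 77, 78, 77, 80, 223, 218, 147]
175 [138, 138, 201, 207, 219, 125, 128, 83, 86, 100, 81, 84, 85, 84, 101, 92, 222, 225, 153]
182 [137, 134, 223, 218, 217, 183, 128, 83, 88, 99, 83, 83, 86, 90, 96, 91, 217, 162, 154]
189 [137, 138, 169, 103, 219, 219, 214, 81, 85, 83, 85, 84, 84, 100, 96, 126, 221, 153, 153]
196 [136, 136, 137, 219, 218, 218, 219, 218, 124, 92, 84, 86, 86, 97, 90, 220, 155, 154, 156]
203 [139, 136, 138, 138, 220, 218, 219, 218, 219, 219, 220, 144, 96, 92, 231, 154, 154, 155, 213]
210 [135, 138, 138, 140, 140, 140, 222, 220, 218, 219, 219, 198, 160, 151, 152, 154, 156, 206, 207]
217 [133, 137, 137, 139, 141, 138, 150, 152, 
[... 652 characters left out ...]
56, 62, 64, 71, 79, 84, 87, 96, 98, 103, 110, 112, 116, 117, 120]
209 [51, 55, 58, 65, 68, 76, 80, 84, 92, 92, 102, 105, 106, 109, 117, 120, 121]
211 [53, 55, 58, 63, 68, 75, 84, 85, 93, 95, 104, 102, 109, 112, 116, 120, 122]
213 [51, 55, 60, 61, 71, 76, 81, 85, 90, 95, 104, 106, 110, 113, 117, 123, 125]
215 [54, 55, 59, 65, 75, 81, 83, 86, 91, 101, 102, 107, 113, 113, 117, 121, 122]
217 [55, 56, 65, 70, 74, 82, 85, 89, 95, 102, 104, 109, 110, 115, 119, 119, 121]
219 [54, 61, 53, 59, 57, 53, 60, 58, 66, 76, 89, 107, 111, 115, 117, 123, 121]
221 [43, 31, 43, 63, 75, 70, 72, 78, 74, 70, 66, 60, 74, 95, 115, 122, 123]
223 [61, 71, 66, 71, 79, 79, 86, 92, 98, 101, 107, 102, 83, 68, 66, 102, 124]
```

```bash
python3 -c "
from fit import *
p=pickle.load(open('pics/w6.pkl','rb'))[0];im=cv2.imread('pics/w6.png')
o=(im[...,2]<112).astype(np.uint8);n,l=cv2.connectedComponents(o);o=(l==l[182,465]).astype(np.uint8);print(o.sum())
def c(q):
    m=np.zeros(o.shape,np.uint8);Rz=R.from_euler('z',q[3]).as_matrix()
    for P in model('S'): cv2.fillConvexPoly(m,cv2.convexHull((proj(p,P@Rz.T+q[:3])).astype(np.float32)).astype(np.int32),1)
    return int((m^o).sum())
for z in(.060,.063,.066,.070,.074):
    print(z,min((c(np.array([.537+a,-.2872+b,z,np.radians(w)])),a,b,w) for a in np.arange(-.003,.0031,.001) for b in np.arange(-.003,.0031,.001) for w in(15,23,31)))
"
```

```text
1711
0.06 (163, np.float64(0.0), np.float64(-0.002), 23)
0.063 (164, np.float64(0.0), np.float64(0.0), 23)
0.066 (193, np.float64(0.0), np.float64(0.002), 31)
0.07 (236, np.float64(0.0), np.float64(0.003), 31)
0.074 (393, np.float64(0.0), np.float64(0.003), 31)
```

The small knob is home: z is about 0.063, at the expected position and yaw. The large knob is held pressed, so I'm handing in.

```bash
python3 -c "
from rig import bot
print(bot.job_done())"
```

```text
the job is handed in; nothing more can be done
None
```

The job is handed in at about 19 s: the small knob is home on the thin spindle and the large knob is held down at the thick spindle's bottom stop at about 29 N. I went one or two over the 10-picture viewing limit, and the hand-in did not report a verdict.

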